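# Slide a battery under the tester's spring clip

### The job

Load the blue battery into the bench tester for a test: with one fingertip press the orange clip's thumb tab down and keep it down, and with the other finger push the battery along the deck beneath the lifted jaw until it is fully home against the end stop. Only then let go of the clip, so that its jaw closes on the battery. Push the battery, never pick it up or tip it, and leave everything else on the bench where it is.

Things in the scene. Friction and masses are not known exactly. Their poses are not given: they have to be found in the camera images.
- tester: Black battery tester screwed to the bench (it does not move), 150 mm long (x), 66 mm wide (y). Origin: centre of its underside, on the table. Its x axis points from the open end (x = -75 mm) to the clip end (x = +75). A level deck 20 mm above the table runs from x = -75 to +37; beyond that the body is only 14 mm high.
- mouth (a point): Mid-width of the deck's open end, x = -75 mm in the tester's frame, at deck height. Two aluminium side guides, 6 mm high, from x = -73 to +13, make a channel 44 mm wide centred on y = 0, open at this end, roomy enough for a finger behind the battery.
- stop (a point): Mid-width foot of the aluminium end stop's face, on the deck at x = +20 mm in the tester's frame; the stop is 7 mm high. Axes as the tester.
- hinge (a point): Centre of the clip's hinge pin, x = +27 mm, 34 mm above the table, along the tester's y. Steel lugs carry it at x = 19 to 35, y = +-23.5 to 27.5 mm, up to 40 mm above the table.
- clip (a joint): Angle of the orange sprung rocker clip (rad). 0: jaw shut. Pressing its thumb tab down raises the jaw: it clears the battery's top from 0.46, and 0.65 is the limit, pad 12.5 mm over the deck. Resting on the battery it reads about 0.44. Let go, it springs shut. Holding it fully down takes about 3 N at the tab's outer end, 9 N at the end near the hinge.
- jaw (a point): Underside of the brass pad along the jaw's tip, 30 mm wide in y. Shut, it is 2 mm over the deck at x = +13 mm in the tester's frame and the jaw's upright front face, at x = +11, blocks the battery.
- clip_tab (a point): Centre of the upper face of the clip's thumb tab (36 mm wide, 34 mm long, black ribs). In the tester's frame: shut, it slopes up away from the hinge, from x = +44 mm, 35 mm above the table, to x = +71, 55 mm above the table. At 0.65 rad it lies level from x = +41 to +75, 24 mm above the table, lower than the battery's top; a fingertip can slide along it.
- pack_mid (a point): Centre of the blue battery pack, half-way up: 36 mm long (x of the pack, along the tester), 40 mm wide, 9 mm thick, about 35 g, white label, brass contacts on the end towards the clip. It lies flat on the deck between the guides, its top 29 mm above the table, at first short of the jaw, on the open-end side. Home against the stop its centre is at x = +2 mm in the tester's frame.
- spare: Bystander: a grey battery pack of the same size lying on the bench beside the tester; origin at its underside.
- screwdriver: Bystander: red-handled screwdriver, 150 mm, lying beside the tester.
- phone: Bystander: black phone, 148 x 72 x 9 mm, lying flat; origin at the centre of its underside.
- water: Bystander: clear water bottle with green cap, 62 mm across, 200 mm high; origin at the centre of its underside.
- jar: Bystander: amber jar with white cap, 60 mm across, 70 mm high; origin at the centre of its underside.
- tape: Bystander: yellow roll of tape lying flat, 76 mm across, 18 mm high; origin at the centre of its underside.
- boxed_glass: Bystander: white flat box of screen glass, 105 x 185 x 22 mm, lying flat; origin at the centre of its underside.

How it is judged:
On the way, in this order (a step that is already met when the one before it is completed fails the run):
1. the clip is held down by a finger, its jaw lifted clear, with the battery still short of home (value of joint clip above 0.48 rad and contact force between the fingers and tester above 0.5 N and x of pack_mid in the frame of tester below -0.004 m), for 0.1 s.
2. the battery is home against the stop while the clip is still held down (value of joint clip above 0.48 rad and contact force between the fingers and tester above 0.5 N and x of pack_mid in the frame of tester between -0.001 and 0.005 m), for 0.1 s.
At the end, for the whole second after the job is handed in: The battery lies flat on the tester's deck within 3 mm of the end stop, and the released clip's jaw rests on it (clip angle 0.38 to 0.48 rad), all at rest (x of pack_mid in the frame of tester between -0.001 and 0.005 m and y of pack_mid in the frame of tester between -0.004 and 0.004 m and z of pack_mid in the frame of tester between 0.022 and 0.027 m and angle between pack_mid's own z axis and vertical below 0.1 rad and value of joint clip between 0.38 and 0.48 rad and linear speed of pack below 0.01 m/s); the robot touches nothing.
It fails at once if the battery is lifted more than 6 mm off the deck or tipped by more than about 15 degrees (z of pack_mid in the frame of tester above 0.0305 m or angle between pack_mid's own z axis and vertical above 0.26 rad).
It fails at once if another thing on the bench is moved by more than 15 mm (distance of any of spare, screwdriver, phone, water, jar, tape, boxed_glass from where it was at the start of the episode above 0.015 m).
It also fails if it takes over 43 s, if anything falls off the work surface, if the arm or the gripper's body presses on something with over 40 N, if the wrist force passes 120 N, or if a joint passes its speed limit or range.

### The arm

A 6-joint arm with a two-finger parallel gripper is mounted at the origin on the work surface. World frame = base frame: x ahead of the robot, y to its left, z up, the work surface at z = 0. Lengths are in m, angles in rad, forces in N, time in s.
With the tool pointing down it reaches from about 0.2 to 0.875 m from the base axis. Payload 3.4 kg.
Tool frame: the origin (TCP) lies between the finger pads; the fingertips stand 25 mm ahead of it and the grasp point (between the pads) lies 6 mm ahead of it (r.nose_length is the z of the fingertips in the tool frame, in m); z points along the fingers, y is the line along which they close (so a half turn about z gives the same grasp; the last joint's range is limited). The gripper opens to 94 mm and grips with 3 to 60 N. Pads are 16 mm wide; open, the fingers measure 119 mm over their backs; the gripper's body (75 mm by 177 mm) begins 78 mm behind the grasp point.
Start: joints at [0.981, 0.276, 1.505, -0, 1.361, -0.121], TCP at [0.26, 0.513, 0.23] pointing down, gripper open.
Joint ranges: [-2.89, 2.89], [-0.75, 2.08], [0.22, 2.7], [-1.18, 4.32], [0.11, 2.71], [-2.7, 2.7]. Speed limits (rad/s): [2.57, 2.57, 3.14, 3.14, 3.14, 3.14].

### API

Orientations are given as a unit quaternion [w, x, y, z].
In Python, from plant import r, gripper_to, inverse_kinematics, vision, models, telemetry gives the robot as it stands. Calls block until the motion is done:
- r.move_to(position, orientation): joint-space move of the TCP to a pose.
- r.move_l(position, rot=None, vel=0.15, guard=None): straight line of the TCP; rot=None keeps the orientation; vel is the mean speed in m/s. With guard (N) it stops when the force on the tool has changed by that much, and returns True; else False.
- r.movej(angles): joint-space move.
- gripper_to(opening, f_grip=None): finger opening in m; f_grip is the grip in N (None keeps the last); returns when the fingers have stopped.
- r.hold(seconds).
- inverse_kinematics(position, orientation): joint angles nearest the present ones, or None.
- vision.snapshot(name): name is "scene" or "top" or "wrist"; returns the picture (420x560x3 uint8, red, green, blue); there is no depth.
- vision.get_calibration(name): a dict with "fx", "fy", "cx", "cy" (pixels), "position" and "orientation" of the camera in the world. Camera axes: x right, y down, z forward; pixel columns grow to the right and rows downward; lengths in m; the calibration is good to about 2 mm. A picture is of the moment at which its call begins: read the wrist's pose just before it. get_calibration takes no time and is no camera call; for the wrist camera it gives the pose at the moment of the call.
A pose or a line that the arm cannot do raises r.PlanningError and nothing moves.
- r.sign_off(): hands the job in; it is judged then, once.
Trained networks look in the newest picture that a camera, given by its name, has taken for a name from the list of things; names that differ only in an ending like _2 or _b are one class to them, and where a whole thing is asked for, a point or a joint stands for the part that bears it (a point fixed in the world has none). Each returns a list of dicts, best first, with "score" (0 to 1); they miss things now and then, are a little off and sometimes report something else, mostly with a low value. They report only what shows in the picture. A call takes as long as a camera call.
- models.boxes_of(thing, camera): "at" ([x, y, z] in m, in world coordinates, good to about 4 mm: the middle of the surface that is visible of it).
- models.regions_of(thing, camera): "pixels" (420x560 bool, what is visible of it).
- models.mark_of(thing, camera): "at" ([x, y, z] in m, in world coordinates, good to about 4 mm: a listed point, or the origin of a listed thing).
Readings, each from a call of its own:
- telemetry.current_t(): time.
- telemetry.current_joints(): joint angles.
- telemetry.current_dq(): joint speeds.
- telemetry.current_joint_efforts(): joint torques, N m.
- telemetry.current_ee_pos(): TCP position.
- telemetry.current_tool_rot(): TCP orientation.
- telemetry.current_wrist_force(): force on the tool from outside, world axes, zero at the start.
- telemetry.current_torque(): the same for the moment, N m.
- telemetry.current_opening(): finger opening in m.
- telemetry.current_finger_force(): force on a finger pad.
Only numpy, scipy, OpenCV 4.12 (cv2) and the standard library are available. Lean on these libraries where they do the work, as an engineer would, in place of code of your own. Each camera call takes 0.05 s, during which the arm holds its last target. There are 200 camera calls.

## Working session

There is one attempt and no reset: what is moved stays moved. The work goes in short steps, each a Python script; the robot and the scene stay as the last script left them, time stands still between calls to the robot, and variables do not carry over. Pictures are saved under pics/ and viewed, at most 10 in all, crops included, and the job is handed in when it is done.

```bash
ls; mkdir -p pics
python3 - <<'E'
from plant import *
import cv2,numpy as np
for c in("top","scene"):
    im=vision.snapshot(c); cv2.imwrite(f"pics/{c}0.png",im[:,:,::-1])
    for n in "tester mouth stop hinge jaw clip_tab pack_mid spare screwdriver phone water jar tape boxed_glass".split():
        m=models.mark_of(n,c)
        print(c,n,[(np.round(d["at"],4).tolist(),round(d["score"],2)) for d in m[:2]])
print(telemetry.current_t())
E
```

```text
pics
top tester [([0.5807, -0.1059, -0.0001], 0.56)]
top mouth [([0.6174, -0.1648, 0.016], 0.82)]
top stop [([0.5609, -0.0904, 0.0181], 0.7)]
top hinge [([0.563, -0.083, 0.0366], 0.62)]
top jaw []
top clip_tab [([0.5466, -0.0523, 0.0416], 0.72)]
top pack_mid [([0.5855, -0.1168, 0.0255], 0.71)]
top spare [([0.5029, -0.1667, -0.0014], 0.5), ([0.709, 0.3706, -0.0005], 0.35)]
top screwdriver [([0.6391, -0.0435, 0.0009], 0.55), ([0.562, -0.0825, 0.0401], 0.48)]
top phone [([0.3684, -0.3597, -0.0002], 0.91), ([0.6822, -0.3573, -0.0017], 0.21)]
top water [([0.7079, 0.3706, -0.0022], 0.88)]
top jar [([0.5527, 0.3558, -0.0004], 0.69)]
top tape [([0.681, -0.3548, -0.0009], 0.52)]
top boxed_glass [([0.3425, 0.3406, -0.0021], 0.98)]
scene tester [([0.5723, -0.1056, -0.0024], 0.84), ([0.5873, -0.1198, 0.0229], 0.52)]
scene mouth [([0.6162, -0.1703, 0.0197], 0.77)]
scene stop [([0.5661, -0.0888, 0.0187], 0.94)]
scene hinge [([0.5732, -0.103, -0.0019], 0.63), ([0.5609, -0.0816, 0.035], 0.62)]
scene jaw [([0.573, -0.0924, 0.0264], 0.65)]
scene clip_tab [([0.5441, -0.0596, 0.0467], 0.54)]
scene pack_mid [([0.5861, -0.1197, 0.0242], 0.59)]
scene spare [([0.5079, -0.1634, -0.0004], 0.68), ([0.6429, -0.044, 0.0009], 0.52)]
scene screwdriver [([0.6431, -0.0448, -0.002], 0.66)]
scene phone [([0.3707, -0.3531, 0.0018], 0.89)]
scene water [([0.7073, 0.3681, 0.0001], 0.9), ([0.6183, -0.1649, 0.017], 0.36)]
scene jar [([0.5505, 0.3605, -0.0019], 0.65)]
scene tape [([0.6786, -0.3596, 0.0018], 0.88), ([0.6165, -0.1666, 0.0147], 0.27)]
scene boxed_glass [([0.3428, 0.3415, -0.0039], 0.84), ([0.5423, -0.0593, 0.0435], 0.2)]
1.5
```

View pics/top0.png

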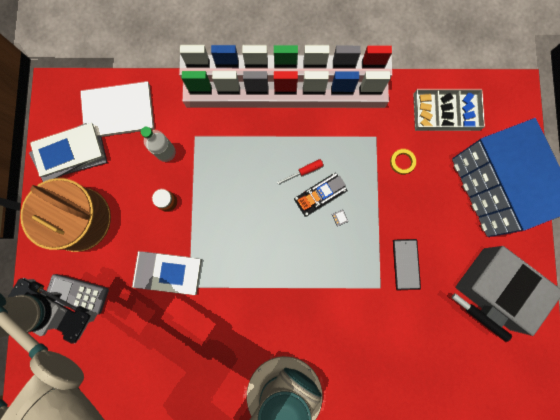

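View pics/scene0.png

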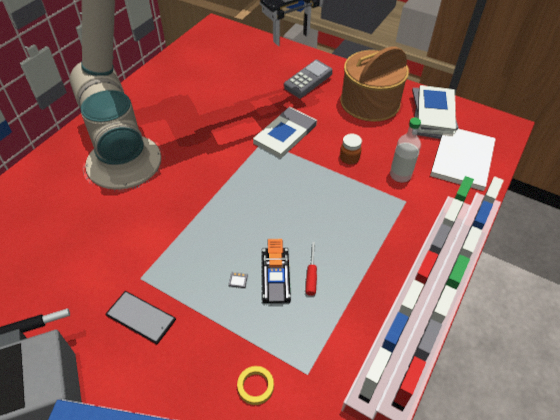

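The top view shows the tester near (320,195), with its clip end towards lower left, the spare at (340,217) and the screwdriver at (300,172). The network fits agree with this, so I'll measure closely with the wrist camera.

```bash
cat > h.py <<'E'
from plant import *
import numpy as np, json
from scipy.spatial.transform import Rotation as R
P={"mouth":(-.075,0),"stop":(.020,0),"hinge":(.027,0),"clip_tab":(.0575,0),"tester":(0,0)}
def fit(obs):  # obs: list of (name, xyz) -> origin, yaw (2D rigid)
    a=np.array([P[n] for n,_ in obs]); b=np.array([p[:2] for _,p in obs])
    am,bm=a.mean(0),b.mean(0); d=b-bm; s=(a-am)[:,0]
    v=(s[:,None]*d).sum(0); yaw=np.arctan2(v[1],v[0]); u=v/np.linalg.norm(v)
    o=bm-u*am[0]; res=b-(o+a[:,:1]*u)
    return o,yaw,res
def quat(yaw,flip):  # tool y along +x (flip=1) or -x of the tester
    q=(R.from_euler("z",yaw+(-np.pi/2 if not flip else np.pi/2))*R.from_euler("x",np.pi)).as_quat()
    return q[[3,0,1,2]]
def loc(o,yaw,p):
    c,s=np.cos(yaw),np.sin(yaw); d=np.array(p[:2])-o
    return np.array([c*d[0]+s*d[1],-s*d[0]+c*d[1]])
def wor(o,yaw,x,y,z):
    c,s=np.cos(yaw),np.sin(yaw); return [o[0]+c*x-s*y,o[1]+s*x+c*y,z]
E
python3 - <<'E'
from h import *
import cv2
obs=[("mouth",(.6174,-.1648)),("stop",(.5609,-.0904)),("hinge",(.563,-.083)),("clip_tab",(.5466,-.0523)),("tester",(.5807,-.1059)),
("mouth",(.6162,-.1703)),("stop",(.5661,-.0888)),("hinge",(.5609,-.0816)),("clip_tab",(.5441,-.0596)),("tester",(.5723,-.1056))]
o,yaw,_=fit(obs); print(o,yaw)
best=[]
for f in(0,1):
    q=quat(yaw,f); j=inverse_kinematics(wor(o,yaw,.005,0,.05),q); print(f,j)
    if j is not None: best.append((abs(j[5]),f))
f=min(best)[1]; q=quat(yaw,f)
r.move_to(wor(o,yaw,-.01,0,.22),q)
im=vision.snapshot("wrist"); cv2.imwrite("pics/w0.png",im[:,:,::-1])
obs2=[]
for n in ["mouth","stop","hinge","clip_tab","tester","jaw","pack_mid"]:
    m=models.mark_of(n,"wrist"); print(n,[(np.round(d["at"],4).tolist(),round(d["score"],2)) for d in m[:2]])
    if m and n in P: obs2.append((n,m[0]["at"]))
o2,y2,res=fit(obs2); print(f,o2,y2,np.round(res,4).tolist(),telemetry.current_t())
E
```

```text
[ 0.57602208 -0.10518547] 2.1444740617158247
0 [-2.93857900e-01  4.39555019e-01  1.74306281e+00 -4.44089210e-16
  9.58974828e-01  7.03260692e-01]
1 [-0.2938579   0.43955502  1.74306281  0.          0.95897483 -2.43833196]
mouth [([0.6159, -0.1664, 0.0254], 0.68)]
stop [([0.5671, -0.0878, 0.0198], 0.87)]
hinge [([0.5613, -0.0837, 0.0366], 0.68)]
clip_tab [([0.5449, -0.0563, 0.0494], 0.92)]
tester [([0.5762, -0.1024, 0.0028], 0.64)]
jaw [([0.5726, -0.0921, 0.0191], 0.84)]
pack_mid [([0.5855, -0.1193, 0.0281], 0.8), ([0.5589, -0.0825, 0.0349], 0.15)]
0 [ 0.57628158 -0.10427579] 2.1443738012981117 [[-0.0011, 0.0009], [0.0017, -0.0003], [-0.0003, -0.0021], [-0.0002, -0.0003], [-0.0001, 0.0019]] 4.4
```

View pics/w0.png

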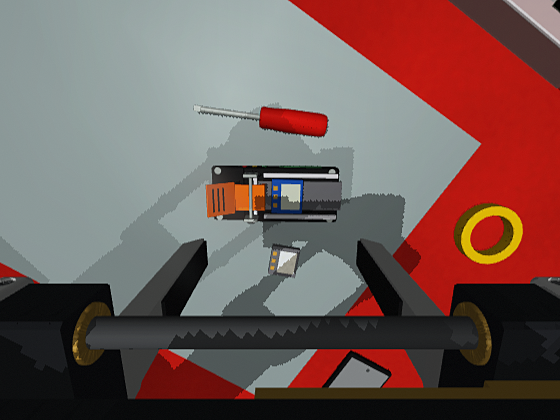

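The wrist view shows the tester level at columns 205–345, row 195, with the blue pack at (288,196) and the tab at (222,200). Pack x is about -17.5 mm, and the fingers are aligned with the channel. Next I'll descend and press.

```bash
cat >> h.py <<'E'
O=np.array([.5763,-.1045]); YAW=2.1444; Q=quat(YAW,0)
def go(x,z,**k): return r.move_l(wor(O,YAW,x,0,z+.025),**k)   # z: fingertip height
def st(tag):
    F=telemetry.current_wrist_force(); p=telemetry.current_ee_pos()
    fl=R.from_euler("z",-YAW).apply(F)
    print(tag,"F_local",np.round(fl,1),"x",np.round(loc(O,YAW,p),4),"tip",round(p[2]-.025,4),"open",round(telemetry.current_opening(),4),"t",round(telemetry.current_t(),2))
E
python3 - <<'E'
from h import *
import cv2
r.move_to(wor(O,YAW,.005,0,.1),Q); st("a")
print(go(.005,.040,vel=.08,guard=15)); st("b")
print(go(.005,.0245,vel=.03,guard=12)); st("c")
im=vision.snapshot("wrist"); cv2.imwrite("pics/w1.png",im[100:,80:480,::-1])
im=vision.snapshot("scene"); cv2.imwrite("pics/s1.png",cv2.resize(im[210:330,200:360,::-1],None,fx=4,fy=4))
E
```

```text
a F_local [-0.3  0.   1. ] x [ 0.0043 -0.0006] tip 0.0756 open 0.0942 t 4.95
False
b F_local [-0.3 -0.2  2.2] x [ 0.0043 -0.0005] tip 0.0408 open 0.0938 t 5.54
False
c F_local [-3.4  0.2  5.3] x [ 0.0033 -0.0005] tip 0.025 open 0.0936 t 6.21
```

View pics/s1.png

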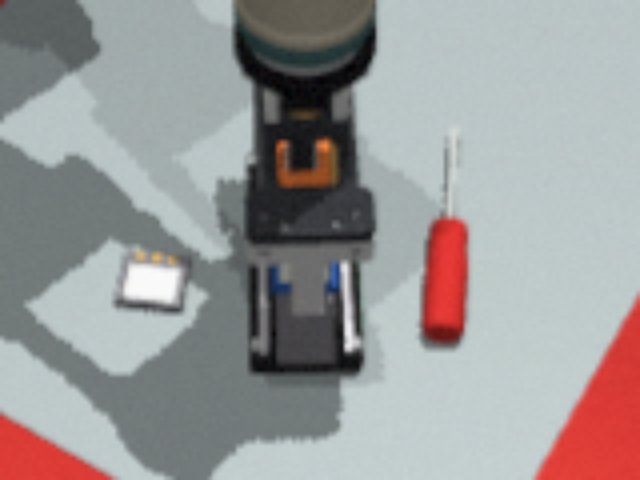

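View pics/w1.png

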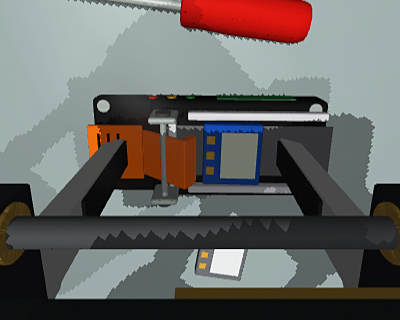

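Clip is down and finger B sits behind the pack (wrist crop: finger tip at (285,145), pack's rear edge at 262). Now I'll alternate slides and closing to push the pack while finger A stays on the tab.

Run:
```python
from h import *
import cv2
Z=.0240
go(.012,Z,vel=.03,guard=20); st("1")
gripper_to(.080,10); st("2")
go(.020,Z,vel=.03,guard=20); st("3")
gripper_to(.072,10); st("4")
im=vision.snapshot("wrist"); cv2.imwrite("pics/w2.png",im[100:,80:480,::-1])
for n in("pack_mid","clip_tab","jaw"):
    m=models.mark_of(n,"wrist")
    if m: print(n,loc(O,YAW,m[0]["at"]),m[0]["at"][2],m[0]["score"])
```

```text
1 F_local [-3.6 -0.4  4.1] x [ 0.0107 -0.0006] tip 0.0244 open 0.0939 t 6.69
2 F_local [ 5.2 -2.7  8.4] x [0.0162 0.    ] tip 0.0236 open 0.0803 t 7.14
3 F_local [-2.8 -1.4  4.9] x [ 0.0199 -0.0002] tip 0.0242 open 0.0801 t 7.56
4 F_local [-3.3  1.   5.2] x [0.0192 0.0002] tip 0.0242 open 0.072 t 7.93
pack_mid [ 0.00217349 -0.00068989] 0.0251 0.69
clip_tab [ 0.05658855 -0.00215308] 0.0269 0.85
jaw [0.00476034 0.00073426] 0.0316 0.72
```

View pics/w2.png

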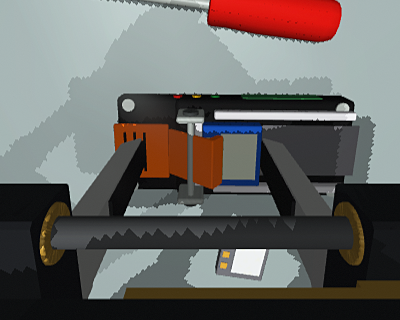

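The pack is now under the raised jaw (wrist crop: pack at columns 203–262, finger touching its rear edge), nearly home. Next a guarded final push.

Run:
```python
from h import *
print(go(.027,.0240,vel=.02,guard=7)); st("push"); r.hold(.3); st("held")
im=vision.snapshot("wrist")
for n in("pack_mid","stop","mouth","hinge"):
    m=models.mark_of(n,"wrist")
    if m: print(n,loc(O,YAW,m[0]["at"]),m[0]["at"][2],m[0]["score"])
```

```text
True
push F_local [-1.5  0.9  2.1] x [0.0192 0.0001] tip 0.0246 open 0.072 t 8.39
held F_local [2.8 0.5 2.1] x [0.0191 0.    ] tip 0.0248 open 0.072 t 8.69
pack_mid [-0.00095367  0.00073519] 0.0269 0.63
stop [ 0.01933112 -0.00177424] 0.0203 0.87
mouth [-0.07456017  0.00197751] 0.0263 0.62
hinge [0.02587328 0.00042805] 0.0347 0.96
```

Run:
```python
from h import *
for x in(.021,.023,.025):
    g=go(x,.0240,vel=.02,guard=14); print(x,g); st("push")
    if g: break
```

```text
0.021 False
push F_local [-3.4  2.9  4.7] x [ 0.0189 -0.0007] tip 0.0249 open 0.072 t 9.27
0.023 False
push F_local [-6.7  3.   5.1] x [ 0.0194 -0.0008] tip 0.0251 open 0.0719 t 9.52
0.025 False
push F_local [-10.    4.2   5.1] x [ 0.0196 -0.0009] tip 0.0255 open 0.0721 t 9.77
```

The pack is home: the arm is blocked at x≈19.6 mm with the push force rising to 10 N, which puts finger B's face at about -16.4 mm, as expected. Now I'll back off a little, release and check.

Run:
```python
from h import *
import cv2
r.hold(.15)
go(.0165,.0245,vel=.03); st("back")
go(.0165,.075,vel=.08); st("up")
go(.0,.20,vel=.2); st("clear")
im=vision.snapshot("wrist"); cv2.imwrite("pics/w3.png",cv2.resize(im[130:260,170:370,::-1],None,fx=3,fy=3))
for n in("pack_mid","stop","mouth","hinge","clip_tab","jaw","spare","screwdriver"):
    m=models.mark_of(n,"wrist")
    if m: print(n,loc(O,YAW,m[0]["at"]),m[0]["at"],m[0]["score"])
```

```text
back F_local [1.8 0.  6.3] x [ 0.0174 -0.0004] tip 0.0245 open 0.0719 t 10.35
up F_local [-0.5  0.9 -0.5] x [0.0168 0.0003] tip 0.0746 open 0.0719 t 11.13
clear F_local [-0.4  0.8 -0.4] x [0.0007 0.0006] tip 0.1986 open 0.0717 t 11.92
pack_mid [-0.00094848  0.00037467] [0.5765, -0.1055, 0.0249] 0.57
stop [ 0.02034283 -0.0007611 ] [0.5659, -0.087, 0.0201] 0.62
mouth [-0.07498769 -0.00107982] [0.6179, -0.1669, 0.0242] 0.9
hinge [0.02653486 0.00071495] [0.5613, -0.0826, 0.0365] 0.97
clip_tab [0.05946089 0.00063433] [0.5435, -0.0549, 0.0315] 0.59
jaw [ 0.01065793 -0.00045676] [0.5709, -0.0953, 0.0291] 0.69
spare [-0.01471959  0.08796678] [0.5104, -0.1646, 0.0027] 0.72
screwdriver [ 0.01908591 -0.08876378] [0.6405, -0.0403, -0.0015] 0.7
```

View pics/w3.png

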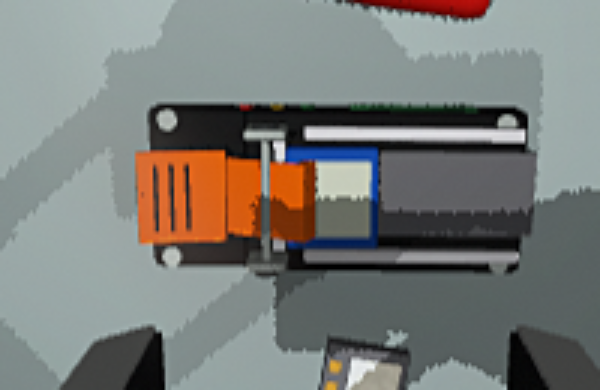

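The jaw rests on the pack. In the crop the pack spans columns 286–378, with its front edge against the stop's aluminium (275–286). The spare and screwdriver haven't moved. Handing in.

```bash
python3 -c "
from plant import r
print(r.sign_off())"
```

```text
the job is handed in; nothing more can be done
None
```

The blue battery is pushed home against the end stop, the clip's jaw has closed on it, and the job is handed in; the hand-in returned no verdict.

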